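Stack the kit bins on the counting scale and log the weight

ROBOT

A 6-joint arm with a two-finger parallel gripper is mounted at the origin on the work surface. World frame = base frame: x ahead of the robot, y to its left, z up, the work surface at z = 0. Lengths are in m, angles in rad, forces in N, time in s.
With the tool pointing down it reaches from about 0.35 to 0.975 m from the base axis. Payload 4.9 kg.
Tool frame: the origin (TCP) lies on the centre line of the jaws, within the pads' length; the fingertips stand 14 mm ahead of it and the grasp point (between the pads) lies 5 mm behind it; z points along the fingers, y is the line along which they close (so a half turn about z gives the same grasp; the last joint's range is limited). The gripper opens to 85 mm and grips with 20 to 120 N. Pads are 22 mm wide; open, the fingers measure 114 mm over their backs; the gripper's body (76 mm by 85 mm) begins 54 mm behind the grasp point. The pads swing forward as they close: fully open they stand 13 mm farther back than shut.
Start: joints at [1.149, 0.053, 1.613, -0, 1.476, -0.119], TCP at [0.186, 0.597, 0.245] pointing down, gripper open.
Joint ranges: [-3.01, 3.01], [-1.01, 2.22], [0.06, 2.58], [-1.02, 4.17], [0.09, 2.62], [-3.14, 3.14]. Speed limits (rad/s): [2.57, 2.57, 3.14, 3.14, 3.14, 3.14].

INTERFACE

Orientations are given as a unit quaternion [w, x, y, z].
In Python, from plant import * gives the robot as it stands.
- The arm moves only by the tool send_rows, never from a script. Its argument "steps" is a list of rows, each an object with "translation": the shift along the tool's x, y, z in cm, a list of three; "delta_rot": the turn, a rotation vector about the tool's x, y, z in rad, a list of three; "jaw": the finger opening in cm, from 0 to 8.54. In form: [{"translation": [dx, dy, dz], "delta_rot": [rx, ry, rz], "jaw": jaw}, ...]. A call has exactly 8 rows; each row is the pose to reach, as a shift and turn from the pose commanded when the call began, along the tool's axes at that moment; what a row does not reach only later rows make up. A row lasts 1/10 s, in which the tool goes at most 50 mm and 8.59 degrees, less where a joint would pass 70% of its speed; a pose out of reach is approached as far as the arm can. A call with a gripper value outside its range is refused whole. The fingers move at their own pace and stop on an object; the grip force is fixed at half the most. Time passes only in rows, so rows that repeat a pose let the fingers close, or fill a call up. It gives the time, the measured TCP pose, the force, the opening and the grip force at its end, in the units of the state.
- state(): the state, without advancing time (a new reading comes with each control period).
- grab_frame(name): name is "side" or "top" or "wrist"; returns a dict with "pixels" (480x640x3 uint8, blue, green, red), "range_z" (480x640 float32, m along the optical axis (not along the pixel's ray), 0 where there is no reading), "fx", "fy", "cx", "cy" (pixels), "rvec" (rotation vector, rad) and "tvec" (3), from world to camera coordinates, as OpenCV has them. Camera axes: x right, y down, z forward; pixel columns grow to the right and rows downward; lengths in m; the calibration is good to about 2 mm. A picture is of the moment at which its call begins.
- job_done(): hands the job in; it is judged then, once.
The state is a dict: "time": time; "joint_pos": joint angles; "joint_vel": joint speeds; "joint_efforts": joint torques, N m; "tool_pos": TCP position; "tool_rot": TCP orientation; "contact_force": force on the tool from outside, world axes, zero at the start; "ft_torque": the same for the moment, N m; "gripper_width": opening from 0.0 (shut) to 1.0 (fully open); "grasp_force": force on a finger pad.
Only numpy, scipy, OpenCV 4.12 (cv2) and the standard library are available. Lean on these libraries where they do the work, as an engineer would, in place of code of your own. Each camera call takes 0.05 s, during which the arm holds its last target. There are 200 camera calls.

TASK

Lift the upper bin out of the nested pair on the desk, turn it half a turn relative to the bin on the scale and set it gently down on that bin so that it rests level on the ledges above the packed carton instead of nesting. Then put the plug-in charger inside this upper bin and let go, and finally press the scale's long bar key with the fingers firmly for a moment, without excessive force, to log the weight. Leave the lower bin of the pair, the screwdriver, the loose carton and the jar where they are.

Things in the scene. Friction and masses are not known exactly. Their poses are not given: they have to be found in the camera images.
- bin_b_center (a point): The bin to move: grey stack-nest bin 135 (x) x 62 (y) x 58 mm high, 150 g, nested in bin_d at the start. Point: its centre, 29 mm above its underside. All bins alike: upper 29 mm of the long sides vertical, 62 mm apart; below it the tub is 124 x 38 mm. Inner floor 120 x 34 mm, 3 mm above the underside; mouth 42 mm wide between ledges. Grip the long sides in the top 30 mm: below is bin_d.
- bin_b_front (a point): Middle of bin_b's front (+x) end at rim height, 67.5 mm along +x from its centre, 29 mm above it. The front's wall is cut low in the middle and has a black label holder outside. Lugs at the foot of the tub, 14 mm long, 52 mm apart over both sides, at x = +41 and -13 mm, undersides level with the bin's.
- bin_a_center (a point): The loose bin standing on the platter, like bin_b, holding the packed carton; the upper bin goes on it. Point: its centre, 29 mm above its underside. Ledges 7.5 mm wide inside its long sides, tops 50 mm above its underside (8 mm below the rim), with gaps at x = 30..52 and -24..-2 mm. Same way round, lugs drop through the gaps and bins nest, 31 mm apart in height.
- bin_a_front (a point): Middle of bin_a's front (+x) end at rim height, 67.5 mm along +x from its centre, 29 mm above it. Turned half round (bin_b's +x along bin_a's -x, fronts at opposite ends, centres in line) bin_b's lugs rest on the ledges, its underside 50 mm above bin_a's; the rim locates it with 3 mm play lengthwise and 2.5 mm sideways each way.
- bin_d_center (a point): The lower bin of the nested pair on the desk, like bin_b and the same way round, loose; it stays. Point: its centre, 29 mm above its underside. bin_b's rim stands 31 mm above its rim and their outer walls are in line: fingers reaching lower than bin_b's top 30 mm would pinch both.
- module_center (a point): Packed brown carton 70 x 28 x 40 mm high, standing in bin_a; the point is at its centre. It stays in there; its top is 43 mm above that bin's underside.
- charger_center (a point): White plug-in charger standing upright on the desk: block 26 (x) x 24 (y) x 42 mm high with two flat brass pins on top (6 x 1.5 mm, 15 mm tall, at x = +-6 mm). The point is at the centre of the block, 21 mm above its underside. About 60 g.
- platter (a point): Top centre of the scale's fixed steel platter (170 along the scale's x, 190 along its y), 50 mm above the desk. The scale is a white low box 290 x 200 x 36 mm, fixed; its key panel lies on its -x side, nearest the robot.
- key_top (a point): Centre of the top of the scale's membrane bar key: the single long white key, 22 (x) x 50 (y) mm, on the panel nearest the robot, top 41 mm above the desk, 162 mm from the platter's centre. Pressed straight down, with almost no travel (1.5 mm at 6 N, then solid). It registers more than 4 N from the fingers for 0.1 s; over 35 N damages it.
- screwdriver_grip (a point): Handle of a screwdriver lying on the desk beyond the work; leave it alone.
- carton: Small brown carton 60 x 50 x 75 mm high on the desk beside the work; origin at the centre of its underside; leave it alone.
- jar: Glass jar 56 mm in diameter, 70 mm high, on the desk beside the work; origin at the centre of its underside; leave it alone.
Things that resemble listed ones, but are neither listed nor needed, are in the scene too. Of the things like the part that bears charger_center, leave any that is green or pink; of the rest the smaller one is meant.

How it is judged:
On the way, in this order (a step that is already met when the one before it is completed fails the run):
1. the upper bin is lifted clear of the bin it was nested in (z of bin_b_center in the frame of bin_d_center above 0.062 m), for 0.05 s.
2. it rests level on the ledges of the bin on the scale, half a turn round, released (z of bin_b_center in the frame of bin_a_center between 0.0475 and 0.053 m and horizontal distance between bin_b_center and bin_a_center below 0.008 m and angle between each of bin_b_center, bin_a_center's own z axis and vertical below 0.06 rad and angle between the x axis of bin_b_center and the x axis of bin_a_center, either way round below 0.2 rad and x of bin_b_front in the frame of bin_a_front below -0.12 m and horizontal distance between bin_a_center and platter below 0.045 m and z of bin_a_center in the frame of platter below 0.031 m and contact force between bin_b and the fingers below 0.05 N and linear speed of bin_b below 0.02 m/s), for 0.2 s.
3. the charger lies inside the stacked bin, released (z of bin_b_center in the frame of bin_a_center between 0.0475 and 0.053 m and horizontal distance between bin_b_center and bin_a_center below 0.008 m and angle between bin_b_center's own z axis and vertical below 0.06 rad and angle between the x axis of bin_b_center and the x axis of bin_a_center, either way round below 0.2 rad and x of bin_b_front in the frame of bin_a_front below -0.12 m and x of charger_center in the frame of bin_b_center between -0.055 and 0.055 m and y of charger_center in the frame of bin_b_center between -0.02 and 0.02 m and z of charger_center in the frame of bin_b_center between -0.03 and 0.006 m and contact force between charger and the fingers below 0.05 N and linear speed of charger below 0.02 m/s), for 0.2 s.
4. with the stack loaded, the bar key is pressed with the fingers at more than 4 N for 0.1 s (z of bin_b_center in the frame of bin_a_center between 0.0475 and 0.053 m and horizontal distance between bin_b_center and bin_a_center below 0.008 m and angle between bin_b_center's own z axis and vertical below 0.06 rad and angle between the x axis of bin_b_center and the x axis of bin_a_center, either way round below 0.2 rad and x of bin_b_front in the frame of bin_a_front below -0.12 m and x of charger_center in the frame of bin_b_center between -0.055 and 0.055 m and y of charger_center in the frame of bin_b_center between -0.02 and 0.02 m and z of charger_center in the frame of bin_b_center between -0.03 and 0.006 m and contact force between key and the fingers above 4 N), for 0.1 s.
At the end, for the whole second after the job is handed in: Moved bin level, half a turn round, on the ledges of the bin on the platter (underside 50 +3/-2.5 mm above the other's, centres within 8 mm, tilt < 0.06 rad); charger inside it; packed carton still in the bin below, within 45 mm of platter centre; other bin upright on the desk; all at rest (z of bin_b_center in the frame of bin_a_center between 0.0475 and 0.053 m and horizontal distance between bin_b_center and bin_a_center below 0.008 m and angle between each of bin_b_center, bin_a_center's own z axis and vertical below 0.06 rad and angle between the x axis of bin_b_center and the x axis of bin_a_center, either way round below 0.2 rad and x of bin_b_front in the frame of bin_a_front below -0.12 m and x of charger_center in the frame of bin_b_center between -0.055 and 0.055 m and y of charger_center in the frame of bin_b_center between -0.02 and 0.02 m and z of charger_center in the frame of bin_b_center between -0.03 and 0.006 m and horizontal distance between module_center and bin_a_center below 0.03 m and z of module_center in the frame of bin_a_center below 0 m and horizontal distance between bin_a_center and platter below 0.045 m and z of bin_a_center in the frame of platter below 0.031 m and angle between bin_d_center's own z axis and vertical below 0.1 rad and height (world z) of bin_d_center below 0.032 m and linear speed of each of bin_a, bin_b, bin_d, charger below 0.02 m/s); the robot touches nothing.
It fails at once if a bystander (screwdriver, loose carton, jar) is shifted by more than 30 mm (distance of any of screwdriver_grip, carton, jar from where it was at the start of the episode above 0.03 m).
It fails at once if the lower bin of the nested pair is shifted by more than 50 mm (distance of bin_d_center from where it was at the start of the episode above 0.05 m).
It fails at once if the key is pressed with more than 35 N (contact force between key and anything else above 35 N).
It fails at once if the bin is slammed or forced onto the one below (over 50 N) (contact force between bin_b and bin_a above 50 N).
It fails at once if the bin on the scale is tipped by more than 0.35 rad (angle between bin_a_center's own z axis and vertical above 0.35 rad).
It also fails if it takes over 70 s, if anything falls off the work surface, if the arm or the gripper's body presses on something with over 40 N, if the wrist force passes 120 N, or if a joint passes its speed limit or range.

## Working session

There is one attempt and no reset: what is moved stays moved. The work goes in short steps, Python scripts to look and compute and a tool call to move; the robot and the scene stay as the last step left them, time stands still between calls to the robot, and variables do not carry over. Pictures are saved under pics/ and viewed, at most 10 in all, crops included, and the job is handed in when it is done.

Besides the shell and the picture viewer there is one more tool, called after "Call:" as name(argument=value, ...) on one line, values as JSON. send_rows: Moves the arm, as the interface text tells. Its arguments: {"type":"object","properties":{"steps":{"type":"array","items":{"type":"object","properties":{"translation":{"type":"array","items":{"type":"number"}},"delta_rot":{"type":"array","items":{"type":"number"}},"jaw":{"type":"number"}}}}},"required":["steps"]}

```bash
mkdir -p pics; cat > h.py <<'E'
from plant import *
import numpy as np, cv2
def grab(n,fn=None):
    f=grab_frame(n)
    R=cv2.Rodrigues(np.array(f["rvec"],float))[0]; t=np.array(f["tvec"],float).ravel()
    z=f["range_z"]; v,u=np.mgrid[0:480,0:640]
    c=np.stack([(u-f["cx"])/f["fx"]*z,(v-f["cy"])/f["fy"]*z,z],-1)
    P=(c-t)@R; P[z<=0]=np.nan
    if fn: cv2.imwrite("pics/"+fn,f["pixels"])
    return f["pixels"],P
E
python3 - <<'E'
from h import *
for n in("top","side"):
    im,P=grab(n,n+"0.png"); np.savez(n+"0",im=im,P=P)
s=state();print(s)
E
```

```text
{'time': 0.1, 'joint_pos': array([ 1.14898466e+00,  5.33278659e-02,  1.61418344e+00, -5.81579047e-07,
        1.47599344e+00, -1.18977383e-01]), 'joint_vel': array([ 0.00034521, -0.00277675, -0.00300567, -0.00049749, -0.00202784,
        0.00087926]), 'joint_efforts': array([ 3.98079555e-04, -3.94897127e+01, -3.71366179e+01, -1.12622895e-04,
        3.83242004e-03,  2.64007184e-06]), 'tool_pos': array([0.18615248, 0.59606126, 0.244147  ]), 'tool_rot': array([-2.55091078e-04,  1.50839113e-01,  9.88557863e-01, -9.21382333e-04]), 'contact_force': array([-0.07945429,  0.9224822 ,  0.28279902]), 'ft_torque': array([-0.02223863, -0.02224064, -0.03646241]), 'grasp_force': 0.0, 'gripper_width': 0.9983506655642596}
```

View pics/top0.png

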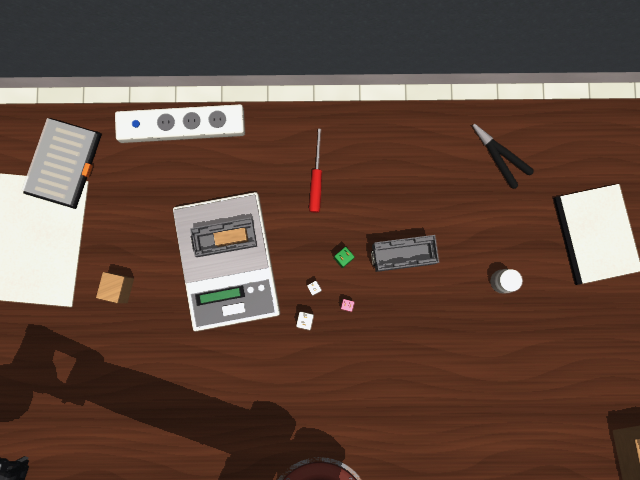

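View pics/side0.png

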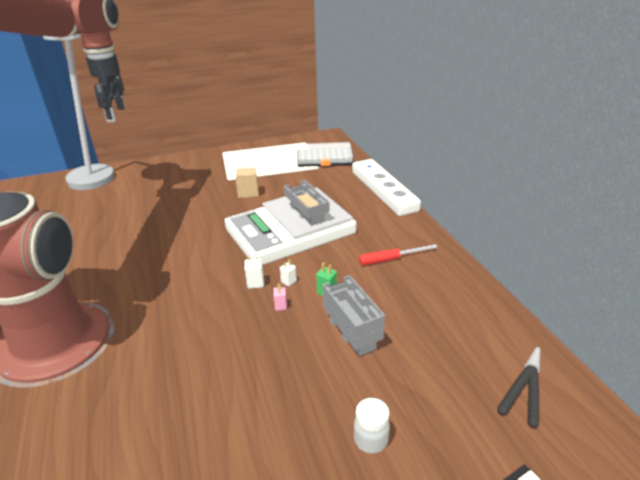

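The top view shows the scale at about (225,260), bin_a at (224,235), the nested pair at (405,252), and the white chargers at (314,288), which is the smaller, and (305,320). The next step is to measure them and zoom in to find the bins' front ends.

```bash
python3 - <<'E'
from h import *
d=np.load("top0.npz");im,P=d["im"],d["P"]
def rect(name,u0,u1,v0,v1,z0,z1):
    m=np.zeros((480,640),bool);m[v0:v1,u0:u1]=1
    m&=(P[...,2]>z0)&(P[...,2]<z1)
    q=P[m]; r=cv2.minAreaRect((q[:,:2]*1000).astype(np.float32)); print(name,len(q),np.round(q[:,2].mean(),4),np.round(np.percentile(q[:,2],95),4),[np.round(x,1) for x in r])
rect("pairrim",365,445,228,278,.07,.1)
rect("arim",185,265,208,262,.096,.12)
rect("platter",170,275,190,275,.044,.056)
rect("key",218,246,300,318,.038,.05)
rect("scale",165,290,185,335,.025,.056)
for n,u,v in(("sm",314,288),("big",305,320),("pink",347,305),("green",344,256)):
    rect(n,u-14,u+14,v-14,v+14,.03,.075);rect(n+" pins",u-14,u+14,v-14,v+14,.045,.075)
# key by whiteness
g=im.min(2); k=(g>190); n,l,st,c=cv2.connectedComponentsWithStats(k.astype(np.uint8))
i=l[309,233]; q=P[l==i]; print("keypix",st[i],np.nanmean(q,0), cv2.minAreaRect((q[:,:2]*1000).astype(np.float32)))
a=cv2.resize(im[205:265,185:265],None,fx=5,fy=5,interpolation=2);b=cv2.resize(im[222:282,365:445],None,fx=5,fy=5,interpolation=2)
cv2.imwrite("pics/z.png",np.hstack([a,b]))
s=np.load("side0.npz");S=s["im"]
cv2.imwrite("pics/zs.png",np.hstack([cv2.resize(S[170:240,270:350],None,fx=5,fy=5,interpolation=2)[:350],cv2.resize(S[270:357,310:390],None,fx=4,fy=4)[:348].copy() if 0 else cv2.resize(S[275:345,310:390],None,fx=5,fy=5,interpolation=2)]))
E
```

```text
pairrim 611 0.0827 0.0919 [array([ 573.6, -193.6]), array([ 62.4, 140.4]), np.float64(6.8)]
arim 587 0.1028 0.1108 [array([610. , 206.8]), array([ 63.5, 138.6]), np.float64(9.7)]
platter 4199 0.0502 0.0545 [array([608.4, 218.7]), array([180.1, 190.3]), np.float64(10.1)]
key 300 0.0413 0.0455 [array([454.1, 194.4]), array([61.4, 38.2]), np.float64(89.4)]
scale 9231 0.0431 0.0537 [array([563.9, 210.9]), array([290.3, 200.9]), np.float64(10.2)]
sm 123 0.042 0.0473 [array([499.8,   8.4]), array([25.3, 24.3]), np.float64(26.4)]
sm pins 21 0.0475 0.0552 [array([500.9,   6.8]), array([24.2, 18.1]), np.float64(26.1)]
big 230 0.0573 0.0626 [array([426.6,  29.9]), array([32.6, 35.3]), np.float64(77.2)]
big pins 230 0.0573 0.0626 [array([426.6,  29.9]), array([32.6, 35.3]), np.float64(77.2)]
pink 124 0.0423 0.0472 [array([459.6, -66.3]), array([25.7, 23.5]), np.float64(75.6)]
pink pins 18 0.0487 0.0571 [array([458.3, -65.9]), array([24.4, 20. ]), np.float64(79.3)]
green 230 0.0565 0.0623 [array([568.8, -60.3]), array([32.7, 35.6]), np.float64(39.6)]
green pins 223 0.0572 0.0623 [array([568.8, -60.3]), array([32.7, 35.6]), np.float64(39.3)]
keypix [222 303  23  13 212] [0.45312726 0.19085753 0.0414801 ] ((453.2729797363281, 190.58889770507812), (21.490867614746094, 49.550716400146484), 9.868404388427734)
```

View pics/z.png

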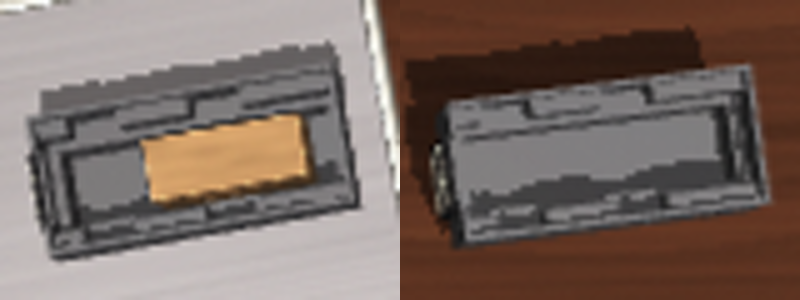

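View pics/zs.png

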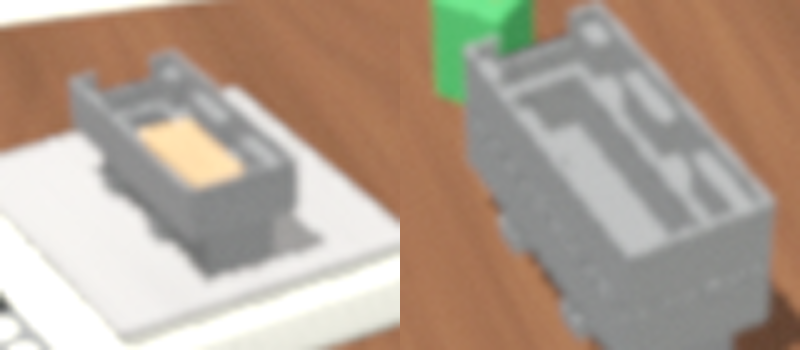

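Both bins have the cut-low front with label at the +y end: in the zoom, bin_a's label is at left and bin_b's at left. The left side-view crops show the same. First I'll view bin_a from near, in the placing orientation, so that camera offsets cancel.

```bash
cat >> h.py <<'E'
from scipy.spatial.transform import Rotation as Ro
def go(x,y,z,psi):
    s=state(); w,a,b,c=s["tool_rot"]; R=Ro.from_quat([a,b,c,w]); p=s["tool_pos"]
    yv=np.array([np.cos(psi),np.sin(psi),0]);zv=np.array([0,0,-1.]);D=Ro.from_matrix(np.stack([np.cross(yv,zv),yv,zv],1))
    t=R.inv().apply(np.array([x,y,z])-p)*100; r=(R.inv()*D).as_rotvec()
    print("pos",p.round(4),"psi",np.arctan2(*R.as_matrix()[[1,0],1]).round(4),"F",s["contact_force"].round(1),"q6",s["joint_pos"][5].round(2),"w",round(s["gripper_width"]*8.54,2),"t",round(s["time"],1));print("T",t.round(2),"r",r.round(4))
E
python3 -c "
from h import *
go(.61,.205,.28,3.311)"
```

```text
pos [0.1862 0.5961 0.2441] psi 1.268 F [-0.1  0.9  0.3] q6 -0.12 w 8.53 t 0.1
T [-52.12 -24.69  -3.55] r [-1.000e-03 -2.100e-03 -2.043e+00]
```

Call:
send_rows(steps=[{"translation": [-52.1, -24.7, -3.6], "delta_rot": [-0.001, -0.002, -2.043], "jaw": 8.5}, {"translation": [-52.1, -24.7, -3.6], "delta_rot": [-0.001, -0.002, -2.043], "jaw": 8.5}, {"translation": [-52.1, -24.7, -3.6], "delta_rot": [-0.001, -0.002, -2.043], "jaw": 8.5}, {"translation": [-52.1, -24.7, -3.6], "delta_rot": [-0.001, -0.002, -2.043], "jaw": 8.5}, {"translation": [-52.1, -24.7, -3.6], "delta_rot": [-0.001, -0.002, -2.043], "jaw": 8.5}, {"translation": [-52.1, -24.7, -3.6], "delta_rot": [-0.001, -0.002, -2.043], "jaw": 8.5}, {"translation": [-52.1, -24.7, -3.6], "delta_rot": [-0.001, -0.002, -2.043], "jaw": 8.5}, {"translation": [-52.1, -24.7, -3.6], "delta_rot": [-0.001, -0.002, -2.043], "jaw": 8.5}])

```text
time: 0.9
tool_pos: [0.4619, 0.3422, 0.2683]
tool_rot: [0.0, -0.401, 0.916, 0.0]
contact_force: [-0.4, 0.0, 0.7]
gripper_width: 0.994
grasp_force: 0.0
```

```bash
python3 -c "
from h import *
go(.61,.205,.28,3.311)"
```

```text
pos [0.4619 0.3422 0.2683] psi 2.3954 F [-0.4  0.   0.7] q6 -1.89 w 8.49 t 0.9
T [  0.03 -20.19  -1.18] r [-2.000e-04  6.000e-04 -9.156e-01]
```

Call:
send_rows(steps=[{"translation": [0, -20.2, -1.2], "delta_rot": [0, 0, -0.88], "jaw": 8.5}, {"translation": [0, -20.2, -1.2], "delta_rot": [0, 0, -0.88], "jaw": 8.5}, {"translation": [0, -20.2, -1.2], "delta_rot": [0, 0, -0.88], "jaw": 8.5}, {"translation": [0, -20.2, -1.2], "delta_rot": [0, 0, -0.88], "jaw": 8.5}, {"translation": [0, -20.2, -1.2], "delta_rot": [0, 0, -0.88], "jaw": 8.5}, {"translation": [0, -20.2, -1.2], "delta_rot": [0, 0, -0.88], "jaw": 8.5}, {"translation": [0, -20.2, -1.2], "delta_rot": [0, 0, -0.88], "jaw": 8.5}, {"translation": [0, -20.2, -1.2], "delta_rot": [0, 0, -0.88], "jaw": 8.5}])

```text
time: 1.7
tool_pos: [0.6083, 0.2059, 0.2801]
tool_rot: [-0.0, 0.75, -0.662, -0.0]
contact_force: [-0.2, 0.4, -0.3]
gripper_width: 0.992
grasp_force: 0.0
```

```bash
python3 - <<'E'
from h import *
go(.61,.205,.28,3.311)
im,P=grab("wrist","w1.png");np.savez("w1",im=im,P=P)
go(.61,.205,.28,3.311)
m=(P[...,2]>.1)&(P[...,2]<.115);q=P[m];print(len(q),q.mean(0),cv2.minAreaRect((q[:,:2]*1000).astype(np.float32)))
E
```

```text
pos [0.6083 0.2059 0.2801] psi -3.0164 F [-0.2  0.4 -0.3] q6 -3.06 w 8.47 t 1.7
T [ 0.11 -0.16  0.01] r [-0.0001  0.0006 -0.0443]
pos [0.6082 0.2061 0.2803] psi -3.0156 F [-0.9 -0.1  0.6] q6 -3.06 w 8.5 t 1.8
T [ 0.13 -0.16  0.03] r [-0.0003  0.0006 -0.0434]
2683 [0.61182855 0.19507022 0.10456131] ((610.1061401367188, 203.89578247070312), (62.06525802612305, 135.090087890625), 9.666842460632324)
```

View pics/w1.png

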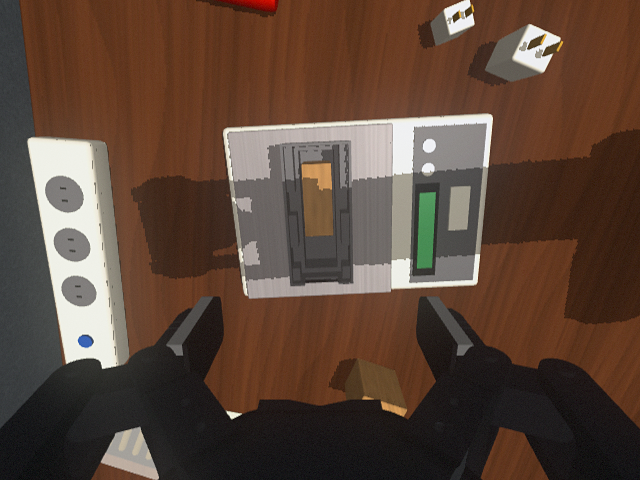

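The wrist view shows bin_a from above, columns 285–352 and rows 140–283, with its front at the bottom (+y). For joint-6 margin I'll pick with the wrist turned the other way, so now I'll move to bin_b and unwind.

Call:
send_rows(steps=[{"translation": [38.9, 8.3, 3], "delta_rot": [0, 0, 1.2], "jaw": 8.5}, {"translation": [38.9, 8.3, 3], "delta_rot": [0, 0, 1.2], "jaw": 8.5}, {"translation": [38.9, 8.3, 3], "delta_rot": [0, 0, 1.2], "jaw": 8.5}, {"translation": [38.9, 8.3, 3], "delta_rot": [0, 0, 1.2], "jaw": 8.5}, {"translation": [38.9, 8.3, 3], "delta_rot": [0, 0, 1.2], "jaw": 8.5}, {"translation": [38.9, 8.3, 3], "delta_rot": [0, 0, 1.2], "jaw": 8.5}, {"translation": [38.9, 8.3, 3], "delta_rot": [0, 0, 1.2], "jaw": 8.5}, {"translation": [38.9, 8.3, 3], "delta_rot": [0, 0, 1.2], "jaw": 8.5}])

```text
time: 2.55
tool_pos: [0.5754, -0.1919, 0.2504]
tool_rot: [0.001, -0.243, 0.97, 0.0]
contact_force: [-0.5, -0.2, -0.7]
gripper_width: 0.996
grasp_force: 0.0
```

Call:
send_rows(steps=[{"translation": [0, 0, 0], "delta_rot": [0, 0, 1.2], "jaw": 8.5}, {"translation": [0, 0, 0], "delta_rot": [0, 0, 1.2], "jaw": 8.5}, {"translation": [0, 0, 0], "delta_rot": [0, 0, 1.2], "jaw": 8.5}, {"translation": [0, 0, 0], "delta_rot": [0, 0, 1.2], "jaw": 8.5}, {"translation": [0, 0, 0], "delta_rot": [0, 0, 1.2], "jaw": 8.5}, {"translation": [0, 0, 0], "delta_rot": [0, 0, 1.2], "jaw": 8.5}, {"translation": [0, 0, 0], "delta_rot": [0, 0, 1.2], "jaw": 8.5}, {"translation": [0, 0, 0], "delta_rot": [0, 0, 1.2], "jaw": 8.5}])

```text
time: 3.35
tool_pos: [0.5759, -0.1899, 0.2503]
tool_rot: [0.0, 0.347, 0.938, 0.0]
contact_force: [-1.0, 0.3, 0.6]
gripper_width: 0.997
grasp_force: 0.0
```

Call:
send_rows(steps=[{"translation": [0, 0, 0], "delta_rot": [0, 0, 1.2], "jaw": 8.5}, {"translation": [0, 0, 0], "delta_rot": [0, 0, 1.2], "jaw": 8.5}, {"translation": [0, 0, 0], "delta_rot": [0, 0, 1.2], "jaw": 8.5}, {"translation": [0, 0, 0], "delta_rot": [0, 0, 1.2], "jaw": 8.5}, {"translation": [0, 0, 0], "delta_rot": [0, 0, 1.2], "jaw": 8.5}, {"translation": [0, 0, 0], "delta_rot": [0, 0, 1.2], "jaw": 8.5}, {"translation": [0, 0, 0], "delta_rot": [0, 0, 1.2], "jaw": 8.5}, {"translation": [0, 0, 0], "delta_rot": [0, 0, 1.2], "jaw": 8.5}])

```text
time: 4.15
tool_pos: [0.5759, -0.1898, 0.2503]
tool_rot: [-0.0, 0.816, 0.578, 0.001]
contact_force: [-0.6, 0.6, 0.2]
gripper_width: 1.0
grasp_force: 0.0
```

Call:
send_rows(steps=[{"translation": [0, 0, 0], "delta_rot": [0, 0, 1.2], "jaw": 8.5}, {"translation": [0, 0, 0], "delta_rot": [0, 0, 1.2], "jaw": 8.5}, {"translation": [0, 0, 0], "delta_rot": [0, 0, 1.2], "jaw": 8.5}, {"translation": [0, 0, 0], "delta_rot": [0, 0, 1.2], "jaw": 8.5}, {"translation": [0, 0, 0], "delta_rot": [0, 0, 1.2], "jaw": 8.5}, {"translation": [0, 0, 0], "delta_rot": [0, 0, 1.2], "jaw": 8.5}, {"translation": [0, 0, 0], "delta_rot": [0, 0, 1.2], "jaw": 8.5}, {"translation": [0, 0, 0], "delta_rot": [0, 0, 1.2], "jaw": 8.5}])

```text
time: 4.95
tool_pos: [0.5759, -0.1898, 0.2503]
tool_rot: [-0.0, 1.0, 0.017, 0.0]
contact_force: [-0.8, 0.6, -0.7]
gripper_width: 0.994
grasp_force: 0.0
```

```bash
python3 -c "
from h import *
go(.574,-.195,.25,-3.02)"
```

```text
pos [ 0.5759 -0.1898  0.2503] psi -1.5376 F [-0.8  0.6 -0.7] q6 1.1 w 8.49 t 5.0
T [-0.21  0.51  0.03] r [-1.2000e-03 -2.0000e-04  1.4824e+00]
```

Call:
send_rows(steps=[{"translation": [-0.2, 0.5, 0], "delta_rot": [0, 0, 1.15], "jaw": 8.5}, {"translation": [-0.2, 0.5, 0], "delta_rot": [0, 0, 1.15], "jaw": 8.5}, {"translation": [-0.2, 0.5, 0], "delta_rot": [0, 0, 1.15], "jaw": 8.5}, {"translation": [-0.2, 0.5, 0], "delta_rot": [0, 0, 1.15], "jaw": 8.5}, {"translation": [-0.2, 0.5, 0], "delta_rot": [0, 0, 1.15], "jaw": 8.5}, {"translation": [-0.2, 0.5, 0], "delta_rot": [0, 0, 1.15], "jaw": 8.5}, {"translation": [-0.2, 0.5, 0], "delta_rot": [0, 0, 1.15], "jaw": 8.5}, {"translation": [-0.2, 0.5, 0], "delta_rot": [0, 0, 1.15], "jaw": 8.5}])

```text
time: 5.75
tool_pos: [0.5741, -0.1949, 0.2503]
tool_rot: [-0.001, 0.848, -0.529, 0.0]
contact_force: [0.5, 0.4, -0.1]
gripper_width: 0.997
grasp_force: 0.0
```

Call:
send_rows(steps=[{"translation": [0, 0, 0], "delta_rot": [0, 0, 0.33], "jaw": 8.5}, {"translation": [0, 0, 0], "delta_rot": [0, 0, 0.33], "jaw": 8.5}, {"translation": [0, 0, 0], "delta_rot": [0, 0, 0.33], "jaw": 8.5}, {"translation": [0, 0, 0], "delta_rot": [0, 0, 0.33], "jaw": 8.5}, {"translation": [0, 0, 0], "delta_rot": [0, 0, 0.33], "jaw": 8.5}, {"translation": [0, 0, 0], "delta_rot": [0, 0, 0.33], "jaw": 8.5}, {"translation": [0, 0, 0], "delta_rot": [0, 0, 0.33], "jaw": 8.5}, {"translation": [0, 0, 0], "delta_rot": [0, 0, 0.33], "jaw": 8.5}])

```text
time: 6.55
tool_pos: [0.5741, -0.1956, 0.2503]
tool_rot: [-0.001, 0.752, -0.659, 0.0]
contact_force: [-0.1, 0.2, -0.4]
gripper_width: 0.997
grasp_force: 0.0
```

```bash
python3 - <<'E'
from h import *
im,P=grab("wrist","w2.png");np.savez("w2",im=im,P=P)
m=(P[...,2]>.08)&(P[...,2]<.1)&(abs(P[...,0]-.574)<.08)&(abs(P[...,1]+.196)<.1);q=P[m]
r=cv2.minAreaRect((q[:,:2]*1000).astype(np.float32));print(len(q),np.median(q[:,2]),r)
go(.574,-.196,.15,-3.02)
E
```

```text
3032 0.08295854232362493 ((573.6785888671875, -197.10580444335938), (62.192787170410156, 135.1620330810547), 6.7354865074157715)
pos [ 0.5741 -0.1956  0.2503] psi -3.0102 F [ 0.8 -0.5  0.5] q6 2.56 w 8.54 t 6.6
T [ 0.04  0.03 10.03] r [-0.0009  0.0006  0.0098]
```

Call:
send_rows(steps=[{"translation": [0.14, 0.06, 4], "delta_rot": [0, 0, 0.014], "jaw": 8.5}, {"translation": [0.14, 0.06, 8], "delta_rot": [0, 0, 0.014], "jaw": 8.5}, {"translation": [0.14, 0.06, 11], "delta_rot": [0, 0, 0.014], "jaw": 8.5}, {"translation": [0.14, 0.06, 14], "delta_rot": [0, 0, 0.014], "jaw": 8.5}, {"translation": [0.14, 0.06, 16], "delta_rot": [0, 0, 0.014], "jaw": 8.5}, {"translation": [0.14, 0.06, 17.3], "delta_rot": [0, 0, 0.014], "jaw": 8.5}, {"translation": [0.14, 0.06, 17.3], "delta_rot": [0, 0, 0.014], "jaw": 8.5}, {"translation": [0.14, 0.06, 17.3], "delta_rot": [0, 0, 0.014], "jaw": 8.5}])

```text
time: 7.4
tool_pos: [0.5745, -0.1972, 0.0782]
tool_rot: [-0.001, 0.747, -0.664, 0.001]
contact_force: [0.5, 0.2, -0.3]
gripper_width: 0.994
grasp_force: 0.0
```

Call:
send_rows(steps=[{"translation": [0, 0, 0], "delta_rot": [0, 0, 0], "jaw": 7.5}, {"translation": [0, 0, 0], "delta_rot": [0, 0, 0], "jaw": 6.8}, {"translation": [0, 0, 0], "delta_rot": [0, 0, 0], "jaw": 6.4}, {"translation": [0, 0, 0], "delta_rot": [0, 0, 0], "jaw": 6}, {"translation": [0, 0, 0], "delta_rot": [0, 0, 0], "jaw": 5.5}, {"translation": [0, 0, 0], "delta_rot": [0, 0, 0], "jaw": 5.5}, {"translation": [0, 0, 0], "delta_rot": [0, 0, 0], "jaw": 5.5}, {"translation": [0, 0, 0], "delta_rot": [0, 0, 0], "jaw": 5.5}])

```text
time: 8.2
tool_pos: [0.5746, -0.1973, 0.0787]
tool_rot: [-0.001, 0.747, -0.664, 0.001]
contact_force: [-1.4, 0.3, 5.7]
gripper_width: 0.71
grasp_force: 64.6
```

```bash
python3 - <<'E'
from h import *
im,P=grab("wrist","w3.png")
go(.5737,-.1971,.077,-3.024)
E
```

```text
pos [ 0.5746 -0.1974  0.0787] psi -3.0243 F [-1.1 -0.2  5.6] q6 2.57 w 6.11 t 8.2
T [-0.04  0.09  0.17] r [-0.0024 -0.0005 -0.0003]
```

View pics/w3.png

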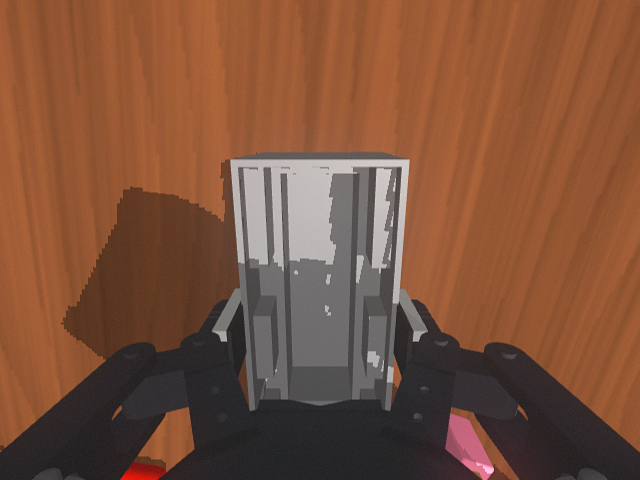

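The wrist view shows bin_b gripped squarely between the pads, its back rim at about row 160. Next I'll lift.

Call:
send_rows(steps=[{"translation": [0, 0, -0.5], "delta_rot": [0, 0, 0], "jaw": 5.5}, {"translation": [0, 0, -1.5], "delta_rot": [0, 0, 0], "jaw": 5.5}, {"translation": [0, 0, -3], "delta_rot": [0, 0, 0], "jaw": 5.5}, {"translation": [0, 0, -5], "delta_rot": [0, 0, 0], "jaw": 5.5}, {"translation": [0, 0, -8], "delta_rot": [0, 0, 0], "jaw": 5.5}, {"translation": [0, 0, -12], "delta_rot": [0, 0, 0], "jaw": 5.5}, {"translation": [0, 0, -16], "delta_rot": [0, 0, 0], "jaw": 5.5}, {"translation": [0, 0, -18], "delta_rot": [0, 0, 0], "jaw": 5.5}])

```text
time: 9.05
tool_pos: [0.5751, -0.1977, 0.2635]
tool_rot: [-0.002, 0.747, -0.664, 0.004]
contact_force: [1.0, 0.8, -1.1]
gripper_width: 0.714
grasp_force: 65.4
```

```bash
python3 - <<'E'
from h import *
im,P=grab("top");im2,P2=grab("wrist");np.savez("w4",im=im2,P=P2)
q=P[228:278,365:445].reshape(-1,3)
m=(P[...,2]>.05)&(P[...,2]<.075)&(abs(P[...,0]-.574)<.08)&(abs(P[...,1]+.196)<.1);print("d rim",m.sum(), P[m].mean(0))
go(.61,.2,.26,-1.5)
E
```

```text
d rim 77 [ 0.55857495 -0.16187873  0.05585395]
pos [ 0.5757 -0.198   0.2635] psi -3.0243 F [ 0.9 -0.9 -1.3] q6 2.57 w 6.08 t 9.2
T [-39.12  -8.06   0.25] r [-0.0038 -0.0107 -1.5243]
```

Call:
send_rows(steps=[{"translation": [-5, -1, 0], "delta_rot": [0, 0, -1.1], "jaw": 5.5}, {"translation": [-10, -2, 0], "delta_rot": [0, 0, -1.1], "jaw": 5.5}, {"translation": [-15, -3.1, 0], "delta_rot": [0, 0, -1.1], "jaw": 5.5}, {"translation": [-20, -4.1, 0], "delta_rot": [0, 0, -1.1], "jaw": 5.5}, {"translation": [-25, -5.2, 0], "delta_rot": [0, 0, -1.1], "jaw": 5.5}, {"translation": [-30, -6.2, 0], "delta_rot": [0, 0, -1.1], "jaw": 5.5}, {"translation": [-35, -7.3, 0], "delta_rot": [0, 0, -1.1], "jaw": 5.5}, {"translation": [-39.5, -8.2, 0], "delta_rot": [0, 0, -1.1], "jaw": 5.5}])

```text
time: 9.95
tool_pos: [0.6077, 0.2033, 0.2556]
tool_rot: [0.0, 0.985, -0.174, -0.001]
contact_force: [1.3, -0.4, -1.2]
gripper_width: 0.718
grasp_force: 65.4
```

Call:
send_rows(steps=[{"translation": [0, 0, 0], "delta_rot": [0, 0, -1.1], "jaw": 5.5}, {"translation": [0, 0, 0], "delta_rot": [0, 0, -1.1], "jaw": 5.5}, {"translation": [0, 0, 0], "delta_rot": [0, 0, -1.1], "jaw": 5.5}, {"translation": [0, 0, 0], "delta_rot": [0, 0, -1.1], "jaw": 5.5}, {"translation": [0, 0, 0], "delta_rot": [0, 0, -1.1], "jaw": 5.5}, {"translation": [0, 0, 0], "delta_rot": [0, 0, -1.1], "jaw": 5.5}, {"translation": [0, 0, 0], "delta_rot": [0, 0, -1.1], "jaw": 5.5}, {"translation": [0, 0, 0], "delta_rot": [0, 0, -1.1], "jaw": 5.5}])

```text
time: 10.75
tool_pos: [0.6077, 0.2012, 0.2553]
tool_rot: [-0.001, 0.931, 0.366, -0.001]
contact_force: [0.1, -0.1, -1.5]
gripper_width: 0.71
grasp_force: 65.7
```

```bash
python3 -c "
from h import *
go(.6101,.2039,.26,.169)"
```

```text
pos [0.6077 0.2012 0.2553] psi -0.8208 F [ 0.1 -0.1 -1.5] q6 1.02 w 6.06 t 10.8
T [ 0.36 -0.04 -0.47] r [-2.500e-03  8.000e-04 -9.898e-01]
```

Call:
send_rows(steps=[{"translation": [0.36, -0.04, -0.5], "delta_rot": [-0.002, 0.001, -0.99], "jaw": 5.5}, {"translation": [0.36, -0.04, -0.5], "delta_rot": [-0.002, 0.001, -0.99], "jaw": 5.5}, {"translation": [0.36, -0.04, -0.5], "delta_rot": [-0.002, 0.001, -0.99], "jaw": 5.5}, {"translation": [0.36, -0.04, -0.5], "delta_rot": [-0.002, 0.001, -0.99], "jaw": 5.5}, {"translation": [0.36, -0.04, -0.5], "delta_rot": [-0.002, 0.001, -0.99], "jaw": 5.5}, {"translation": [0.36, -0.04, -0.5], "delta_rot": [-0.002, 0.001, -0.99], "jaw": 5.5}, {"translation": [0.36, -0.04, -0.5], "delta_rot": [-0.002, 0.001, -0.99], "jaw": 5.5}, {"translation": [0.36, -0.04, -0.5], "delta_rot": [-0.002, 0.001, -0.99], "jaw": 5.5}])

```text
time: 11.55
tool_pos: [0.6102, 0.2039, 0.2606]
tool_rot: [-0.0, 0.646, 0.763, 0.0]
contact_force: [0.3, 0.1, -1.7]
gripper_width: 0.711
grasp_force: 65.7
```

```bash
python3 - <<'E'
from h import *
go(.6101,.2039,.26,.169)
im,P=grab("wrist","w5.png");np.savez("w5",im=im,P=P)
im,P=grab("top","t5.png");np.savez("t5",im=im,P=P)
E
```

```text
pos [0.6102 0.2039 0.2606] psi 0.1653 F [ 0.3  0.1 -1.7] q6 0.04 w 6.08 t 11.6
T [-0.   -0.01  0.06] r [-0.0001 -0.0004 -0.0037]
```

View pics/w5.png

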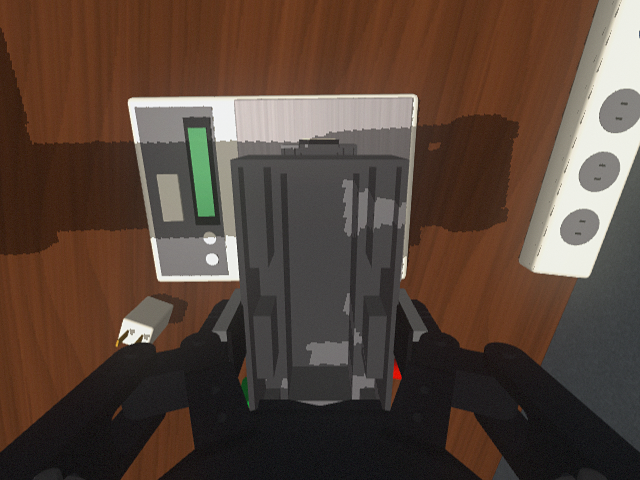

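bin_b is held over the platter, with its back rim at row 158 and bin_a's front and label just beyond at (318,145). I'll measure both in this view, and check for camera bias with the key.

```bash
python3 - <<'E'
from h import *
rot=np.radians(9.67); ux=np.array([-np.sin(rot),np.cos(rot)]); uy=np.array([-np.cos(rot),-np.sin(rot)]) # bin_a x (front), y
C=np.array([.6101,.2039])
def loc(q): d=(q[:,:2]-C)*1000; return np.stack([d@ux,d@uy],1)
for f in("w1","w5","top0"):
    d=np.load(f+".npz");P=d["P"];im=d["im"]
    l=loc(P.reshape(-1,3)).reshape(480,640,2); z=P[...,2]
    m=(z>.034)&(z<.046)
    # scale outline: rect of all in scale; green display centre
    b,g,r=[im[...,i].astype(int) for i in range(3)]
    k=((g>r+40)&(g>b+20)&(abs(l[...,1]-130)<40)&(abs(l[...,0])<80)&(z>.03)&(z<.05))
    print(f,"display",k.sum(),np.median(P[k],0), (l[k].max(0)+l[k].min(0))/2)
d=np.load("w5.npz");P=d["P"];z=P[...,2];l=loc(P.reshape(-1,3)).reshape(480,640,2)
m=(z>.255)&(z<.29)&(abs(l[...,0])<80)&(abs(l[...,1])<36)
v,u=np.where(m);print(np.percentile(z[m],[5,50,95]))
m2=m&(z>np.percentile(z[m],50)-.001)&(l[...,0]>20)
print("bin_b back end x max",np.percentile(l[m][:,0],[99,99.8,100]),"y range",np.percentile(l[m2][:,1],[0,.5,99.5,100]))
for lo in(15,25,35,45,55):
    k=m&(abs(l[...,0]-lo)<5)
    if k.sum(): print(lo,l[k][:,1].min(),l[k][:,1].max(),z[k].max())
m=(z>.098)&(z<.115)&(abs(l[...,1])<36)&(l[...,0]>40)
print("bin_a front",m.sum(),l[m].max(0),l[m].min(0))
E
```

```text
w1 display 1135 [0.48464796 0.2173064  0.04067471] [ 36.25628972 121.31660083]
w5 display 1471 [0.48430227 0.22150813 0.04072322] [ 35.89055308 121.12055148]
top0 display 294 [0.48467717 0.22027752 0.04001577] [ 36.86185569 120.94971625]
[0.2585454  0.26533061 0.28387153]
bin_b back end x max [66.96691242 67.03038752 67.08632372] y range [-31.96751383 -31.66756018  30.31996686  30.54722213]
15 -35.99374129959683 35.997999772203165 0.2899953299408015
25 -31.66728024171339 30.543191642118693 0.2734731204571129
35 -31.96751383210697 30.547222134605022 0.2733278262194943
45 -31.842087295373133 30.459554771706408 0.2732402281733107
55 -31.91053033258153 30.424053769763763 0.2735606663127777
bin_a front 326 [68.19152682 30.76039371] [ 59.7195573  -30.72747996]
```

Call:
send_rows(steps=[{"translation": [0.04, -0.07, 2], "delta_rot": [0, 0, -0.004], "jaw": 5.5}, {"translation": [0.04, -0.07, 4], "delta_rot": [0, 0, -0.004], "jaw": 5.5}, {"translation": [0.04, -0.07, 6], "delta_rot": [0, 0, -0.004], "jaw": 5.5}, {"translation": [0.04, -0.07, 7.5], "delta_rot": [0, 0, -0.004], "jaw": 5.5}, {"translation": [0.04, -0.07, 8.7], "delta_rot": [0, 0, -0.004], "jaw": 5.5}, {"translation": [0.04, -0.07, 9.5], "delta_rot": [0, 0, -0.004], "jaw": 5.5}, {"translation": [0.04, -0.07, 9.8], "delta_rot": [0, 0, -0.004], "jaw": 5.5}, {"translation": [0.04, -0.07, 9.8], "delta_rot": [0, 0, -0.004], "jaw": 5.5}])

```text
time: 12.45
tool_pos: [0.6107, 0.2045, 0.1647]
tool_rot: [0.001, 0.645, 0.764, 0.001]
contact_force: [-0.3, 0.4, -1.4]
gripper_width: 0.712
grasp_force: 65.7
```

Call:
send_rows(steps=[{"translation": [0, 0, 0.1], "delta_rot": [0, 0, 0], "jaw": 5.5}, {"translation": [0, 0, 0.2], "delta_rot": [0, 0, 0], "jaw": 5.5}, {"translation": [0, 0, 0.3], "delta_rot": [0, 0, 0], "jaw": 5.5}, {"translation": [0, 0, 0.4], "delta_rot": [0, 0, 0], "jaw": 5.5}, {"translation": [0, 0, 0.5], "delta_rot": [0, 0, 0], "jaw": 5.5}, {"translation": [0, 0, 0.6], "delta_rot": [0, 0, 0], "jaw": 5.5}, {"translation": [0, 0, 0.7], "delta_rot": [0, 0, 0], "jaw": 5.5}, {"translation": [0, 0, 0.7], "delta_rot": [0, 0, 0], "jaw": 5.5}])

```text
time: 13.25
tool_pos: [0.6105, 0.2044, 0.1573]
tool_rot: [0.001, 0.645, 0.764, 0.001]
contact_force: [1.0, -0.6, -1.4]
gripper_width: 0.706
grasp_force: 65.7
```

```bash
python3 -c "
from h import *
go(.6094,.2042,.1475,.169)"
```

```text
pos [0.6105 0.2044 0.1573] psi 0.1695 F [ 1.  -0.6 -1.4] q6 0.04 w 6.03 t 13.2
T [-0.01 -0.11  0.98] r [ 0.0026 -0.0005  0.0005]
```

Call:
send_rows(steps=[{"translation": [-0.01, -0.1, 0], "delta_rot": [0.002, 0, 0], "jaw": 5.5}, {"translation": [-0.01, -0.1, 0.1], "delta_rot": [0.002, 0, 0], "jaw": 5.5}, {"translation": [-0.01, -0.1, 0.2], "delta_rot": [0.002, 0, 0], "jaw": 5.5}, {"translation": [-0.01, -0.1, 0.3], "delta_rot": [0.002, 0, 0], "jaw": 5.5}, {"translation": [-0.01, -0.1, 0.4], "delta_rot": [0.002, 0, 0], "jaw": 5.5}, {"translation": [-0.01, -0.1, 0.5], "delta_rot": [0.002, 0, 0], "jaw": 5.5}, {"translation": [-0.01, -0.1, 0.6], "delta_rot": [0.002, 0, 0], "jaw": 5.5}, {"translation": [-0.01, -0.1, 0.6], "delta_rot": [0.002, 0, 0], "jaw": 5.5}])

```text
time: 14.05
tool_pos: [0.6095, 0.2042, 0.1514]
tool_rot: [0.0, 0.645, 0.764, 0.0]
contact_force: [0.7, -0.4, -1.6]
gripper_width: 0.708
grasp_force: 65.7
```

```bash
python3 -c "
from h import *
go(.6094,.2042,.1475,.169)"
```

```text
pos [0.6095 0.2042 0.1514] psi 0.1696 F [ 0.7 -0.4 -1.6] q6 0.04 w 6.05 t 14.1
T [ 0.   -0.01  0.39] r [ 0.0007 -0.0005  0.0006]
```

No contact yet. I'll go on in half-millimetre steps.

Call:
send_rows(steps=[{"translation": [0, 0, 0.05], "delta_rot": [0, 0, 0], "jaw": 5.5}, {"translation": [0, 0, 0.1], "delta_rot": [0, 0, 0], "jaw": 5.5}, {"translation": [0, 0, 0.15], "delta_rot": [0, 0, 0], "jaw": 5.5}, {"translation": [0, 0, 0.2], "delta_rot": [0, 0, 0], "jaw": 5.5}, {"translation": [0, 0, 0.25], "delta_rot": [0, 0, 0], "jaw": 5.5}, {"translation": [0, 0, 0.3], "delta_rot": [0, 0, 0], "jaw": 5.5}, {"translation": [0, 0, 0.3], "delta_rot": [0, 0, 0], "jaw": 5.5}, {"translation": [0, 0, 0.3], "delta_rot": [0, 0, 0], "jaw": 5.5}])

```text
time: 14.85
tool_pos: [0.6097, 0.2042, 0.1487]
tool_rot: [0.0, 0.645, 0.764, 0.001]
contact_force: [0.5, 0.3, -1.5]
gripper_width: 0.714
grasp_force: 65.7
```

```bash
python3 - <<'E'
from h import *
im,P=grab("side","s6.png")
cv2.imwrite("pics/s6z.png",cv2.resize(im[130:250,230:370],None,fx=5,fy=5,interpolation=2))
go(.6094,.2042,.1475,.169)
E
```

```text
pos [0.6097 0.2042 0.1487] psi 0.1696 F [-0.4 -0.1 -1.8] q6 0.04 w 6.07 t 14.9
T [ 0.   -0.03  0.12] r [ 0.0011 -0.0006  0.0006]
```

View pics/s6z.png

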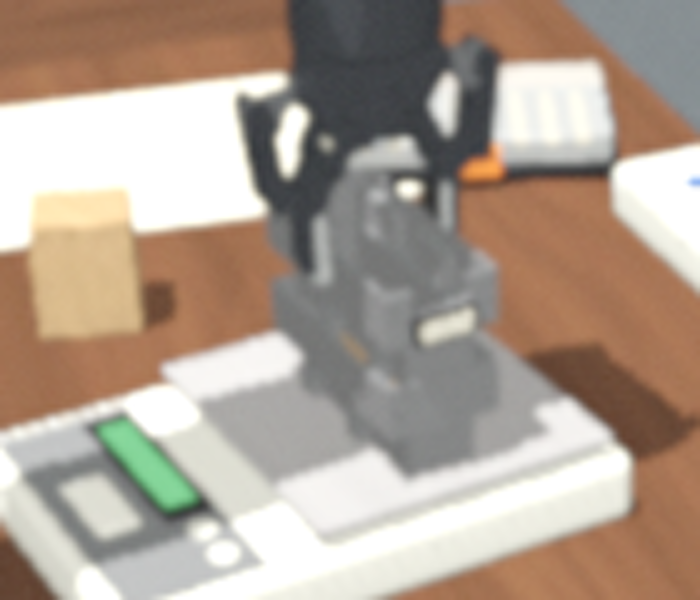

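The side view shows bin_b with its label end now at -y, at (445,325), aligned just above bin_a. I'll keep lowering.

Call:
send_rows(steps=[{"translation": [0, -0.02, 0.05], "delta_rot": [0, 0, 0], "jaw": 5.5}, {"translation": [0, -0.02, 0.1], "delta_rot": [0, 0, 0], "jaw": 5.5}, {"translation": [0, -0.02, 0.15], "delta_rot": [0, 0, 0], "jaw": 5.5}, {"translation": [0, -0.02, 0.2], "delta_rot": [0, 0, 0], "jaw": 5.5}, {"translation": [0, -0.02, 0.2], "delta_rot": [0, 0, 0], "jaw": 5.5}, {"translation": [0, -0.02, 0.2], "delta_rot": [0, 0, 0], "jaw": 5.5}, {"translation": [0, -0.02, 0.2], "delta_rot": [0, 0, 0], "jaw": 5.5}, {"translation": [0, -0.02, 0.2], "delta_rot": [0, 0, 0], "jaw": 5.5}])

```text
time: 15.7
tool_pos: [0.6096, 0.2042, 0.1478]
tool_rot: [0.0, 0.645, 0.764, 0.001]
contact_force: [-2.3, -1.3, 5.7]
gripper_width: 0.715
grasp_force: 66.6
```

Contact came at the expected height, so I'll release.

Call:
send_rows(steps=[{"translation": [0, 0, -0.05], "delta_rot": [0, 0, 0], "jaw": 6.2}, {"translation": [0, 0, -0.05], "delta_rot": [0, 0, 0], "jaw": 6.6}, {"translation": [0, 0, -0.05], "delta_rot": [0, 0, 0], "jaw": 7}, {"translation": [0, 0, -0.05], "delta_rot": [0, 0, 0], "jaw": 7.6}, {"translation": [0, 0, -0.05], "delta_rot": [0, 0, 0], "jaw": 8.5}, {"translation": [0, 0, -0.05], "delta_rot": [0, 0, 0], "jaw": 8.5}, {"translation": [0, 0, -0.05], "delta_rot": [0, 0, 0], "jaw": 8.5}, {"translation": [0, 0, -0.05], "delta_rot": [0, 0, 0], "jaw": 8.5}])

```text
time: 16.5
tool_pos: [0.6095, 0.2042, 0.1472]
tool_rot: [0.0, 0.645, 0.764, 0.001]
contact_force: [1.3, 0.9, -0.1]
gripper_width: 0.999
grasp_force: 0.0
```

Call:
send_rows(steps=[{"translation": [0, 0, -1], "delta_rot": [0, 0, 0], "jaw": 8.5}, {"translation": [0, 0, -2], "delta_rot": [0, 0, 0], "jaw": 8.5}, {"translation": [0, 0, -4], "delta_rot": [0, 0, 0], "jaw": 8.5}, {"translation": [0, 0, -6], "delta_rot": [0, 0, 0], "jaw": 8.5}, {"translation": [0, 0, -9], "delta_rot": [0, 0, 0], "jaw": 8.5}, {"translation": [0, 0, -12], "delta_rot": [0, 0, 0], "jaw": 8.5}, {"translation": [0, 0, -15], "delta_rot": [0, 0, 0], "jaw": 8.5}, {"translation": [0, 0, -15], "delta_rot": [0, 0, 0], "jaw": 8.5}])

```text
time: 17.3
tool_pos: [0.6117, 0.2046, 0.3052]
tool_rot: [0.004, 0.645, 0.764, 0.005]
contact_force: [0.9, 0.1, 0.7]
gripper_width: 0.993
grasp_force: 0.0
```

```bash
python3 - <<'E'
from h import *
im,P=grab("wrist");z=P[...,2]
m=(z>.145)&(z<.17)&(abs(P[...,0]-.61)<.08)&(abs(P[...,1]-.204)<.1);q=P[m]
print(len(q),np.percentile(q[:,2],[5,50,95]),cv2.minAreaRect((q[:,:2]*1000).astype(np.float32)))
A=np.c_[q[:,:2]-q[:,:2].mean(0),np.ones(len(q))];k=q[:,2]>.153
print("plane",np.linalg.lstsq(A[k],q[k,2],rcond=None)[0])
go(.4998,.0084,.2,.169)
d=np.load("w1.npz");P=d["P"];z=P[...,2]
# small charger side/top points in w1
m=(z>.036)&(z<.047)&(abs(P[...,0]-.5)<.03)&(abs(P[...,1]-.008)<.03);print("charger w1",m.sum(),cv2.minAreaRect((P[m][:,:2]*1000).astype(np.float32)))
E
```

```text
3468 [0.14878782 0.15166777 0.15962456] ((610.7884521484375, 202.39678955078125), (62.134971618652344, 137.7479705810547), 9.717272758483887)
plane [-5.97062754e-06  5.96191486e-03  1.58372990e-01]
pos [0.6108 0.2044 0.302 ] psi 0.1696 F [0.1 0.3 0.6] q6 0.04 w 8.51 t 17.4
T [-17.46 -14.34  10.06] r [ 0.0088 -0.0008  0.0006]
charger w1 753 ((499.8600158691406, 7.402656555175781), (26.401365280151367, 24.052936553955078), 28.44231414794922)
```

bin_b rests level with its rim at z ≈ 0.158, centred within about 1 mm. Next is the charger at (0.4999, 0.0077).

Call:
send_rows(steps=[{"translation": [-17.5, -14.2, 15.2], "delta_rot": [0, 0, 1.24], "jaw": 6}, {"translation": [-17.5, -14.2, 15.2], "delta_rot": [0, 0, 1.24], "jaw": 6}, {"translation": [-17.5, -14.2, 15.2], "delta_rot": [0, 0, 1.24], "jaw": 6}, {"translation": [-17.5, -14.2, 15.2], "delta_rot": [0, 0, 1.24], "jaw": 6}, {"translation": [-17.5, -14.2, 15.2], "delta_rot": [0, 0, 1.24], "jaw": 6}, {"translation": [-17.5, -14.2, 15.2], "delta_rot": [0, 0, 1.24], "jaw": 6}, {"translation": [-17.5, -14.2, 15.2], "delta_rot": [0, 0, 1.24], "jaw": 6}, {"translation": [-17.5, -14.2, 15.2], "delta_rot": [0, 0, 1.24], "jaw": 6}])

```text
time: 18.15
tool_pos: [0.4973, 0.0072, 0.1429]
tool_rot: [-0.001, 0.965, 0.263, -0.001]
contact_force: [0.8, 0.7, -0.1]
gripper_width: 0.699
grasp_force: 0.0
```

```bash
python3 - <<'E'
from h import *
im,P=grab("wrist");z=P[...,2]
m=(z>.038)&(z<.047)&(abs(P[...,0]-.5)<.03)&(abs(P[...,1]-.008)<.03);print("charger",m.sum(),cv2.minAreaRect((P[m][:,:2]*1000).astype(np.float32)))
go(.4999,.0077,.08,-1.074)
E
```

```text
charger 1021 ((500.0199890136719, 7.762661933898926), (26.000858306884766, 23.9950008392334), 28.013927459716797)
pos [0.4978 0.0074 0.1434] psi -1.0413 F [-0.5 -0.4 -1.1] q6 0.91 w 6.0 t 18.2
T [0.2  0.09 6.34] r [-0.0017  0.0007  0.0327]
```

Call:
send_rows(steps=[{"translation": [0.2, 0.09, 0], "delta_rot": [0, 0, 0.04], "jaw": 6}, {"translation": [0.2, 0.09, 3], "delta_rot": [0, 0, 0.04], "jaw": 6}, {"translation": [0.2, 0.09, 6], "delta_rot": [0, 0, 0.04], "jaw": 6}, {"translation": [0.2, 0.09, 8.5], "delta_rot": [0, 0, 0.04], "jaw": 6}, {"translation": [0.2, 0.09, 10.5], "delta_rot": [0, 0, 0.04], "jaw": 6}, {"translation": [0.2, 0.09, 11.8], "delta_rot": [0, 0, 0.04], "jaw": 6}, {"translation": [0.2, 0.09, 11.8], "delta_rot": [0, 0, 0.04], "jaw": 6}, {"translation": [0.2, 0.09, 11.8], "delta_rot": [0, 0, 0.04], "jaw": 5.5}])

```text
time: 19.0
tool_pos: [0.5016, 0.0081, 0.0272]
tool_rot: [-0.0, 0.969, 0.248, 0.001]
contact_force: [0.1, -0.3, 0.9]
gripper_width: 0.644
grasp_force: 0.0
```

Call:
send_rows(steps=[{"translation": [0, 0, 0], "delta_rot": [0, 0, 0], "jaw": 4.5}, {"translation": [0, 0, 0], "delta_rot": [0, 0, 0], "jaw": 3.5}, {"translation": [0, 0, 0], "delta_rot": [0, 0, 0], "jaw": 2.8}, {"translation": [0, 0, 0], "delta_rot": [0, 0, 0], "jaw": 2.4}, {"translation": [0, 0, 0], "delta_rot": [0, 0, 0], "jaw": 1.8}, {"translation": [0, 0, 0], "delta_rot": [0, 0, 0], "jaw": 1.8}, {"translation": [0, 0, 0], "delta_rot": [0, 0, 0], "jaw": 1.8}, {"translation": [0, 0, 0], "delta_rot": [0, 0, 0], "jaw": 1.8}])

```text
time: 19.8
tool_pos: [0.502, 0.008, 0.0276]
tool_rot: [-0.0, 0.969, 0.248, 0.001]
contact_force: [-0.2, 0.3, 5.9]
gripper_width: 0.27
grasp_force: 59.9
```

Call:
send_rows(steps=[{"translation": [0, 0, -1], "delta_rot": [0, 0, 0], "jaw": 1.8}, {"translation": [0, 0, -3], "delta_rot": [0, 0, 0], "jaw": 1.8}, {"translation": [0, 0, -6], "delta_rot": [0, 0, 0], "jaw": 1.8}, {"translation": [0, 0, -10], "delta_rot": [0, 0, 0], "jaw": 1.8}, {"translation": [0, 0, -14], "delta_rot": [0, 0, 0], "jaw": 1.8}, {"translation": [0, 0, -19], "delta_rot": [0, 0, 0], "jaw": 1.8}, {"translation": [0, 0, -23], "delta_rot": [0, 0, 0], "jaw": 1.8}, {"translation": [0, 0, -24], "delta_rot": [0, 0, 0], "jaw": 1.8}])

```text
time: 20.6
tool_pos: [0.5031, 0.0077, 0.2734]
tool_rot: [0.002, 0.969, 0.248, 0.005]
contact_force: [1.0, 0.1, -1.1]
gripper_width: 0.271
grasp_force: 59.4
```

```bash
python3 - <<'E'
from h import *
go(.6106,.2037,.26,-1.401)
im,P=grab("wrist","w7.png")
E
```

```text
pos [0.5031 0.0077 0.2734] psi -1.0704 F [ 1.   0.1 -1.1] q6 0.94 w 2.32 t 20.6
T [ 18.83 -12.05   1.44] r [ 0.0041 -0.0099  0.3306]
```

View pics/w7.png

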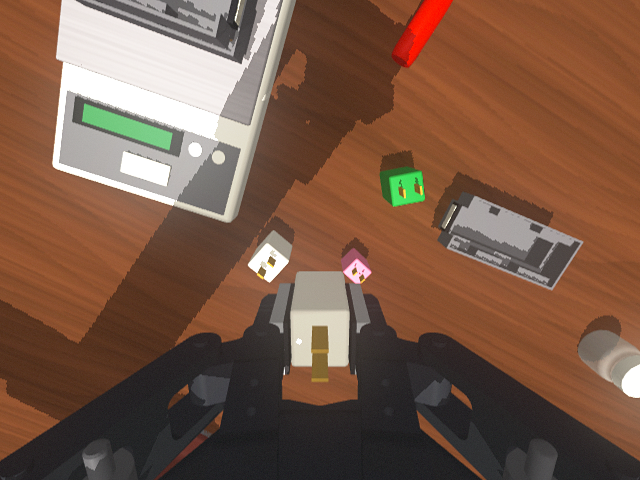

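The view shows the small white charger held with its pins up, the larger white one left at (270,255), and bin_d still in place at (510,240). Now I'll carry it over bin_b.

Call:
send_rows(steps=[{"translation": [4, -2.5, 1.4], "delta_rot": [0.004, -0.01, 0.33], "jaw": 1.8}, {"translation": [8, -5, 1.4], "delta_rot": [0.004, -0.01, 0.33], "jaw": 1.8}, {"translation": [12, -7.6, 1.4], "delta_rot": [0.004, -0.01, 0.33], "jaw": 1.8}, {"translation": [16, -10.1, 1.4], "delta_rot": [0.004, -0.01, 0.33], "jaw": 1.8}, {"translation": [19, -12, 1.4], "delta_rot": [0.004, -0.01, 0.33], "jaw": 1.8}, {"translation": [19, -12, 1.4], "delta_rot": [0.004, -0.01, 0.33], "jaw": 1.8}, {"translation": [19, -12, 1.4], "delta_rot": [0.004, -0.01, 0.33], "jaw": 1.8}, {"translation": [19, -12, 1.4], "delta_rot": [0.004, -0.01, 0.33], "jaw": 1.8}])

```text
time: 21.45
tool_pos: [0.6093, 0.2035, 0.2516]
tool_rot: [-0.001, 0.996, 0.085, -0.006]
contact_force: [-0.1, -0.1, -0.6]
gripper_width: 0.268
grasp_force: 59.3
```

```bash
python3 - <<'E'
from h import *
go(.6124,.2040,.19,-1.401)
E
```

```text
pos [0.6093 0.2035 0.2516] psi -1.4011 F [-0.1 -0.1 -0.6] q6 1.61 w 2.29 t 21.4
T [0.38 0.01 6.16] r [-0.0024  0.012  -0.0001]
```

Call:
send_rows(steps=[{"translation": [0.2, 0, 1], "delta_rot": [0, 0.006, 0], "jaw": 1.8}, {"translation": [0.2, 0, 2], "delta_rot": [0, 0.006, 0], "jaw": 1.8}, {"translation": [0.2, 0, 3], "delta_rot": [0, 0.006, 0], "jaw": 1.8}, {"translation": [0.2, 0, 4], "delta_rot": [0, 0.006, 0], "jaw": 1.8}, {"translation": [0.2, 0, 5], "delta_rot": [0, 0.006, 0], "jaw": 1.8}, {"translation": [0.2, 0, 6], "delta_rot": [0, 0.006, 0], "jaw": 1.8}, {"translation": [0.2, 0, 6], "delta_rot": [0, 0.006, 0], "jaw": 1.8}, {"translation": [0.2, 0, 6], "delta_rot": [0, 0.006, 0], "jaw": 1.8}])

```text
time: 22.25
tool_pos: [0.6116, 0.2048, 0.1928]
tool_rot: [-0.001, 0.996, 0.085, -0.002]
contact_force: [-0.1, 0.1, -0.8]
gripper_width: 0.273
grasp_force: 59.3
```

```bash
python3 - <<'E'
from h import *
go(.6124,.2040,.136,-1.401)
E
```

```text
pos [0.6116 0.2048 0.1928] psi -1.4003 F [-0.1  0.1 -0.8] q6 1.61 w 2.33 t 22.2
T [0.09 0.11 5.68] r [-0.0028  0.0039  0.0007]
```

Call:
send_rows(steps=[{"translation": [0.05, 0.05, 1], "delta_rot": [0, 0, 0], "jaw": 1.8}, {"translation": [0.05, 0.05, 2], "delta_rot": [0, 0, 0], "jaw": 1.8}, {"translation": [0.05, 0.05, 3], "delta_rot": [0, 0, 0], "jaw": 1.8}, {"translation": [0.05, 0.05, 4], "delta_rot": [0, 0, 0], "jaw": 1.8}, {"translation": [0.05, 0.05, 4.8], "delta_rot": [0, 0, 0], "jaw": 1.8}, {"translation": [0.05, 0.05, 5.4], "delta_rot": [0, 0, 0], "jaw": 1.8}, {"translation": [0.05, 0.05, 5.7], "delta_rot": [0, 0, 0], "jaw": 1.8}, {"translation": [0.05, 0.05, 5.7], "delta_rot": [0, 0, 0], "jaw": 1.8}])

```text
time: 23.05
tool_pos: [0.6118, 0.2044, 0.1356]
tool_rot: [-0.001, 0.996, 0.085, -0.002]
contact_force: [-0.5, 0.1, -0.8]
gripper_width: 0.269
grasp_force: 59.3
```

Call:
send_rows(steps=[{"translation": [0, 0, 0.1], "delta_rot": [0, 0, 0], "jaw": 1.8}, {"translation": [0, 0, 0.15], "delta_rot": [0, 0, 0], "jaw": 1.8}, {"translation": [0, 0, 0.2], "delta_rot": [0, 0, 0], "jaw": 1.8}, {"translation": [0, 0, 0.25], "delta_rot": [0, 0, 0], "jaw": 1.8}, {"translation": [0, 0, 0.3], "delta_rot": [0, 0, 0], "jaw": 1.8}, {"translation": [0, 0, 0.35], "delta_rot": [0, 0, 0], "jaw": 1.8}, {"translation": [0, 0, 0.35], "delta_rot": [0, 0, 0], "jaw": 1.8}, {"translation": [0, 0, 0.35], "delta_rot": [0, 0, 0], "jaw": 1.8}])

```text
time: 23.85
tool_pos: [0.612, 0.2045, 0.1326]
tool_rot: [-0.001, 0.996, 0.085, -0.002]
contact_force: [-0.7, -0.6, -0.9]
gripper_width: 0.269
grasp_force: 59.3
```

```bash
python3 - <<'E'
from h import *
go(.6124,.2040,.1316,-1.401)
E
```

```text
pos [0.612  0.2045 0.1326] psi -1.4004 F [-0.7 -0.6 -0.9] q6 1.61 w 2.3 t 23.9
T [0.03 0.06 0.1 ] r [-0.0028  0.0034  0.0006]
```

Call:
send_rows(steps=[{"translation": [0, 0, 0.07], "delta_rot": [0, 0, 0], "jaw": 1.8}, {"translation": [0, 0, 0.14], "delta_rot": [0, 0, 0], "jaw": 1.8}, {"translation": [0, 0, 0.14], "delta_rot": [0, 0, 0], "jaw": 1.8}, {"translation": [0, 0, 0.14], "delta_rot": [0, 0, 0], "jaw": 2.5}, {"translation": [0, 0, 0.14], "delta_rot": [0, 0, 0], "jaw": 3}, {"translation": [0, 0, 0.14], "delta_rot": [0, 0, 0], "jaw": 3.6}, {"translation": [0, 0, 0.14], "delta_rot": [0, 0, 0], "jaw": 3.8}, {"translation": [0, 0, 0.14], "delta_rot": [0, 0, 0], "jaw": 3.8}])

```text
time: 24.65
tool_pos: [0.612, 0.2045, 0.1313]
tool_rot: [-0.001, 0.996, 0.085, -0.002]
contact_force: [-0.3, 0.6, 0.1]
gripper_width: 0.447
grasp_force: 0.0
```

Call:
send_rows(steps=[{"translation": [0, 0, -0.5], "delta_rot": [0, 0, 0], "jaw": 3.8}, {"translation": [0, 0, -1.5], "delta_rot": [0, 0, 0], "jaw": 3.8}, {"translation": [0, 0, -3], "delta_rot": [0, 0, 0], "jaw": 3.8}, {"translation": [0, 0, -5], "delta_rot": [0, 0, 0], "jaw": 3.8}, {"translation": [0, 0, -8], "delta_rot": [0, 0, 0], "jaw": 3.8}, {"translation": [0, 0, -12], "delta_rot": [0, 0, 0], "jaw": 3.8}, {"translation": [0, 0, -15], "delta_rot": [0, 0, 0], "jaw": 3.8}, {"translation": [0, 0, -15], "delta_rot": [0, 0, 0], "jaw": 3.8}])

```text
time: 25.45
tool_pos: [0.6153, 0.2048, 0.2904]
tool_rot: [-0.002, 0.996, 0.085, 0.005]
contact_force: [-0.1, -0.1, -0.0]
gripper_width: 0.446
grasp_force: 0.0
```

```bash
python3 - <<'E'
from h import *
go(.4533,.1906,.12,-1.401)
im,P=grab("wrist","w8.png");z=P[...,2]
m=(z>.153)&(z<.165)&(abs(P[...,0]-.61)<.08)&(abs(P[...,1]-.204)<.1);q=P[m]
print(len(q),np.median(q[:,2]),cv2.minAreaRect((q[:,:2]*1000).astype(np.float32)))
A=np.c_[q[:,:2]-q[:,:2].mean(0),np.ones(len(q))]
print("plane",np.linalg.lstsq(A,q[:,2],rcond=None)[0])
E
```

```text
pos [0.6153 0.2048 0.2904] psi -1.4004 F [-0.1 -0.1 -0. ] q6 1.61 w 3.81 t 25.4
T [-16.37  -1.3   16.88] r [-0.0033 -0.0099  0.0006]
2074 0.15843430390096108 ((610.7813110351562, 203.74981689453125), (62.77313995361328, 135.458251953125), 9.75072193145752)
plane [0.00936375 0.00120355 0.157851  ]
```

View pics/w8.png

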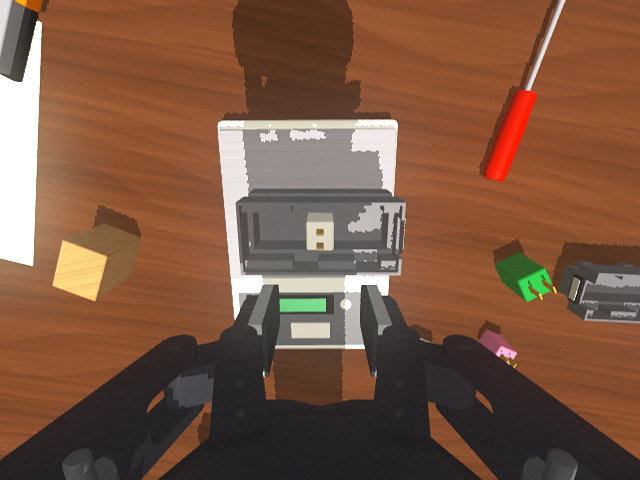

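The charger stands inside bin_b at (320,230), and the stack is level at rim 0.158 and centred. Next is the key, with the fingers shut.

Call:
send_rows(steps=[{"translation": [-5, -0.4, 2], "delta_rot": [0, 0, 0], "jaw": 2}, {"translation": [-9.5, -0.8, 5], "delta_rot": [0, 0, 0], "jaw": 0}, {"translation": [-13, -1, 9], "delta_rot": [0, 0, 0], "jaw": 0}, {"translation": [-16, -1.3, 13], "delta_rot": [0, 0, 0], "jaw": 0}, {"translation": [-16.2, -1.3, 17], "delta_rot": [0, 0, 0], "jaw": 0}, {"translation": [-16.2, -1.3, 20], "delta_rot": [0, 0, 0], "jaw": 0}, {"translation": [-16.2, -1.3, 21], "delta_rot": [0, 0, 0], "jaw": 0}, {"translation": [-16.2, -1.3, 21], "delta_rot": [0, 0, 0], "jaw": 0}])

```text
time: 26.3
tool_pos: [0.4485, 0.1896, 0.0701]
tool_rot: [-0.001, 0.996, 0.085, -0.004]
contact_force: [-0.3, 0.2, 0.4]
gripper_width: -0.002
grasp_force: 0.0
```

```bash
python3 - <<'E'
from h import *
go(.4533,.1906,.057,-1.401)
E
```

```text
pos [0.4485 0.1896 0.0701] psi -1.4005 F [-0.3  0.2  0.4] q6 1.64 w -0.01 t 26.3
T [ 0.5  -0.02  1.31] r [-0.0025  0.0075  0.0005]
```

Call:
send_rows(steps=[{"translation": [0.4, 0, 0.2], "delta_rot": [0, 0.006, 0], "jaw": 0}, {"translation": [0.4, 0, 0.5], "delta_rot": [0, 0.006, 0], "jaw": 0}, {"translation": [0.4, 0, 0.7], "delta_rot": [0, 0.006, 0], "jaw": 0}, {"translation": [0.4, 0, 0.9], "delta_rot": [0, 0.006, 0], "jaw": 0}, {"translation": [0.4, 0, 1], "delta_rot": [0, 0.006, 0], "jaw": 0}, {"translation": [0.4, 0, 1.1], "delta_rot": [0, 0.006, 0], "jaw": 0}, {"translation": [0.4, 0, 1.2], "delta_rot": [0, 0.006, 0], "jaw": 0}, {"translation": [0.4, 0, 1.2], "delta_rot": [0, 0.006, 0], "jaw": 0}])

```text
time: 27.1
tool_pos: [0.4537, 0.1907, 0.0596]
tool_rot: [-0.002, 0.996, 0.085, 0.001]
contact_force: [0.0, -0.1, 0.2]
gripper_width: -0.003
grasp_force: 0.0
```

```bash
python3 - <<'E'
from h import *
go(.4533,.1906,.055,-1.401)
E
```

```text
pos [0.4537 0.1907 0.0596] psi -1.4004 F [ 0.  -0.1  0.2] q6 1.64 w -0.02 t 27.1
T [-0.04  0.    0.46] r [-0.0028 -0.0024  0.0006]
```

Call:
send_rows(steps=[{"translation": [0, 0, 0.1], "delta_rot": [0, 0, 0], "jaw": 0}, {"translation": [0, 0, 0.2], "delta_rot": [0, 0, 0], "jaw": 0}, {"translation": [0, 0, 0.3], "delta_rot": [0, 0, 0], "jaw": 0}, {"translation": [0, 0, 0.4], "delta_rot": [0, 0, 0], "jaw": 0}, {"translation": [0, 0, 0.45], "delta_rot": [0, 0, 0], "jaw": 0}, {"translation": [0, 0, 0.5], "delta_rot": [0, 0, 0], "jaw": 0}, {"translation": [0, 0, 0.5], "delta_rot": [0, 0, 0], "jaw": 0}, {"translation": [0, 0, 0.5], "delta_rot": [0, 0, 0], "jaw": 0}])

```text
time: 27.9
tool_pos: [0.4538, 0.1907, 0.0549]
tool_rot: [-0.002, 0.996, 0.085, 0.001]
contact_force: [0.3, 0.6, 0.3]
gripper_width: 0.0
grasp_force: 0.3
```

Call:
send_rows(steps=[{"translation": [0, 0, 0.05], "delta_rot": [0, 0, 0], "jaw": 0}, {"translation": [0, 0, 0.1], "delta_rot": [0, 0, 0], "jaw": 0}, {"translation": [0, 0, 0.13], "delta_rot": [0, 0, 0], "jaw": 0}, {"translation": [0, 0, 0.16], "delta_rot": [0, 0, 0], "jaw": 0}, {"translation": [0, 0, 0.18], "delta_rot": [0, 0, 0], "jaw": 0}, {"translation": [0, 0, 0.2], "delta_rot": [0, 0, 0], "jaw": 0}, {"translation": [0, 0, 0.2], "delta_rot": [0, 0, 0], "jaw": 0}, {"translation": [0, 0, 0.2], "delta_rot": [0, 0, 0], "jaw": 0}])

```text
time: 28.7
tool_pos: [0.454, 0.1907, 0.0535]
tool_rot: [-0.001, 0.996, 0.085, 0.001]
contact_force: [-3.3, -1.9, 7.4]
gripper_width: 0.003
grasp_force: 3.7
```

Call:
send_rows(steps=[{"translation": [0, 0, 0.05], "delta_rot": [0, 0, 0], "jaw": 0}, {"translation": [0, 0, 0.08], "delta_rot": [0, 0, 0], "jaw": 0}, {"translation": [0, 0, 0.08], "delta_rot": [0, 0, 0], "jaw": 0}, {"translation": [0, 0, 0.08], "delta_rot": [0, 0, 0], "jaw": 0}, {"translation": [0, 0, 0.08], "delta_rot": [0, 0, 0], "jaw": 0}, {"translation": [0, 0, 0.08], "delta_rot": [0, 0, 0], "jaw": 0}, {"translation": [0, 0, 0.08], "delta_rot": [0, 0, 0], "jaw": 0}, {"translation": [0, 0, 0.08], "delta_rot": [0, 0, 0], "jaw": 0}])

```text
time: 29.5
tool_pos: [0.454, 0.1907, 0.0535]
tool_rot: [-0.001, 0.996, 0.085, 0.001]
contact_force: [-6.7, -2.3, 12.3]
gripper_width: -0.0
grasp_force: 6.2
```

Call:
send_rows(steps=[{"translation": [0, 0, -1], "delta_rot": [0, 0, 0], "jaw": 0}, {"translation": [0, 0, -3], "delta_rot": [0, 0, 0], "jaw": 0}, {"translation": [0, 0, -6], "delta_rot": [0, 0, 0], "jaw": 0}, {"translation": [0, 0, -9], "delta_rot": [0, 0, 0], "jaw": 0}, {"translation": [0, 0, -12], "delta_rot": [0, 0, 0], "jaw": 0}, {"translation": [0, 0, -14], "delta_rot": [0, 0, 0], "jaw": 0}, {"translation": [0, 0, -14], "delta_rot": [0, 0, 0], "jaw": 0}, {"translation": [0, 0, -14], "delta_rot": [0, 0, 0], "jaw": 0}])

```text
time: 30.3
tool_pos: [0.4535, 0.1903, 0.1916]
tool_rot: [-0.002, 0.996, 0.085, 0.001]
contact_force: [0.6, -0.2, -0.9]
gripper_width: 0.004
grasp_force: 0.0
```

```bash
python3 - <<'E'
from h import *
print(state()["contact_force"],state()["joint_vel"].round(3))
im,P=grab("top");z=P[...,2]
m=(z>.15)&(z<.17)&(abs(P[...,0]-.61)<.08)&(abs(P[...,1]-.204)<.1);q=P[m]
print(len(q),np.median(q[:,2]),cv2.minAreaRect((q[:,:2]*1000).astype(np.float32)) if len(q)>5 else 0)
E
```

```text
[ 0.56738307 -0.18475069 -0.89447645] [ 0.     0.019  0.032 -0.001  0.005  0.   ]
454 0.15498809746891742 ((610.77001953125, 204.76150512695312), (63.646183013916016, 135.89869689941406), 9.830831527709961)
```

The key was pressed at about 12 N and the stack is undisturbed, so I'll hand in.

```bash
python3 -c "
from plant import *
print(job_done())"
```

```text
the job is handed in; nothing more can be done
None
```

The job is handed in, with no verdict returned: the bin rests level on the ledges half a turn round, the charger stands inside it, and the bar key was pressed at about 12 N.

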